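# Clear the used-up spool and hang up the bin

## Robot

A 7-joint arm with a two-finger parallel gripper is mounted at the origin on the work surface. World frame = base frame: x ahead of the robot, y to its left, z up, the work surface at z = 0. Lengths are in mm, angles in rad, forces in N, time in s.
With the tool pointing down it reaches from about 400 to 925 mm from the base axis. Payload 5.6 kg.
Tool frame: the origin (TCP) lies at the centre of the arm's flange, where the gripper is bolted on; the fingertips stand 173 mm ahead of it and the grasp point (between the pads) lies 155 mm ahead of it (env.grip_depth is the distance from the TCP to the grasp point, in mm); z points along the fingers, y is the line along which they close (so a half turn about z gives the same grasp; the last joint's range is limited). The gripper opens to 85 mm and grips with 20 to 120 N. Pads are 22 mm wide; open, the fingers measure 114 mm over their backs; the gripper's body (76 mm by 85 mm) begins 54 mm behind the grasp point. The pads swing forward as they close: fully open they stand 13 mm farther back than shut.
Start: joints at [-1.191, 0.468, -0.012, 1.603, 0.006, 1.071, -0.056], TCP at [266.737, 592.751, 404.69] pointing down, gripper open.
Joint ranges: [-2.53, 2.53], [-0.31, 2.02], [-1.57, 1.55], [0.28, 2.44], [-1.29, 4.43], [0.15, 1.84], [-2.92, 2.92]. Speed limits (rad/s): [2.57, 2.57, 3.14, 3.14, 3.14, 3.14, 3.14].

## Interface

Orientations are given as a unit quaternion [x, y, z, w].
In Python, from station import env gives the robot as it stands.
- The arm moves only by the tool carry_out, never from a script. Its argument "deltas" is a list of rows, each an object of numbers: "dx", "dy", "dz": the shift along the world's x, y, z in m; "rx", "ry", "rz": the turn, a rotation vector about the world's x, y, z in degrees; "gripper": the opening, from 0 (shut) to 1 (fully open). In form: [{"dx": .., "dy": .., "dz": .., "rx": .., "ry": .., "rz": .., "gripper": ..}, ...]. A call has 1 to 5 rows; each row shifts and turns the commanded pose from where the row before left it; what a row does not reach is not made up. A row lasts 1/12 s, in which the tool goes at most 41.7 mm and 7.16 degrees, less where a joint would pass 70% of its speed; a pose out of reach is approached as far as the arm can. A call with a gripper value outside its range is refused whole. The fingers move at their own pace and stop on an object; "force" is the grip in N (left out, the last holds). Time passes only in rows, so rows that do not move let the fingers close. It gives the time, the measured TCP pose, the force, the opening and the grip force at its end, in the units of the state.
- env.state(): the state, without advancing time (a new reading comes with each control period).
- env.capture(name): name is "scene" or "top" or "wrist"; returns (picture, depth): 480x640x3 uint8, red, green, blue; 480x640 float32, mm along the optical axis (not along the pixel's ray), 0 where there is no reading.
- env.camera_params(name): a dict with "fovy" (degrees; the focal length in pixels is half the picture's height over the tangent of half this angle, whatever the lens; pixels are square), "cx", "cy" (the principal point, pixels), "pose" (4x4, takes a point from camera to world coordinates); the wrist camera has in their place "tool_from_camera" (4x4, takes a point from camera to tool coordinates, whose origin is the TCP and whose axes are the flange's). Camera axes: x right, y up, looking along -z (the intrinsics and any distortion apply to the point x, -y, -z); pixel columns grow to the right and rows downward; lengths in mm; the calibration is good to about 2 mm. A picture is of the moment at which its call begins: read the wrist's pose just before it. camera_params takes no time and is no camera call.
- env.hand_in(): hands the job in; it is judged then, once.
Trained networks look in the newest picture that a camera, given by its name, has taken for a name from the list of things; names that differ only in an ending like _2 or _b are one class to them, and where a whole thing is asked for, a point or a joint stands for the part that bears it (a point fixed in the world has none). Each returns a list of dicts, best first, with "confidence" (0 to 1); they miss things now and then, are a little off and sometimes report something else, mostly with a low value. They report only what shows in the picture. A call takes as long as a camera call. They do not tell look-alikes from the thing itself.
- env.boxes_of(query, camera): "extent" ([centre column, centre row, width, height] in pixels, round what is visible of it).
- env.landmark_of(query, camera): "uv" ([column, row] in pixels: a listed point, or the origin of a listed thing).
The state is a dict: "t": time; "q": joint angles; "qd": joint speeds; "joint_efforts": joint torques, N m; "eef_pos": TCP position; "orientation": TCP orientation; "ft_force": force on the tool from outside, world axes, zero at the start; "wrist_torque": the same for the moment, N m; "opening": finger opening in mm; "gripper_force": force on a finger pad.
Only numpy, scipy, OpenCV 4.12 (cv2) and the standard library are available. Lean on these libraries where they do the work, as an engineer would, in place of code of your own. Each camera call takes 0.05 s, during which the arm holds its last target. There are 200 camera calls.

## Task

One spool on the slanted thread rack is used up: draw the bare tube off its leaning pin and drop it into the grey collection bin while the bin is still standing on the table. Then hang the bin, with the tube in it, by its handle over both prongs of the hanger, letting it down gently: let go only once you feel the prongs carry it, and do not drop it on them or push down hard. Leave the full spools, the bobbin tin and the screwdriver where they are.

Things in the scene. Friction and masses are not known exactly. Their poses are not given: they have to be found in the camera images.
- rack: Fixed thread rack: plywood board 330 mm wide (along y), 100 mm deep, sloped 30 degrees, with three steel pins (14 mm thick, 55 mm long) in a row at its y = -100, 0, +100 mm. Origin on the table under the foot of the middle pin.
- middle_pin (a point): Foot of the rack's middle pin on the board's surface, 70 mm above the rack's origin; axes as the rack's. All pins lean 30 degrees from vertical towards the rack's own -x (the robot side): pin direction in the rack frame is (-0.5, 0, 0.866).
- tube: The used-up spool: a bare white plastic tube, 28 mm outside, 18 mm bore, 100 mm long, slipped over one of the three pins (any of them) down to the board, leaning with the pin. Origin at the centre of its lower end, z along the tube towards its free end. 35 to 70 g.
- tube_mid (a point): Centre of the bare tube, 50 mm from either end.
- full_spool_1: Full spool on another pin, to be left alone: like the tube (30 mm core, 100 mm long) but wound with grey thread to 56 mm thick from 6 to 86 mm of its length. Origin at the centre of its lower end, z along it.
- full_spool_2: The second full spool, the same, to be left alone.
- bin: Collection bin: loose grey plastic open box 130 mm (x) by 150 mm (y) by 70 mm high, walls 4 mm, with a rigid steel bail handle (8 mm round bar) standing over its middle in the plane x = 0. Origin at the centre of its underside. 0.21 to 0.42 kg empty.
- handle (a point): Middle of the straight top bar of the bin's handle (bar centre line), 175 mm above the bin's underside. The bar runs along the bin's y, straight for 65 mm either side, then slopes out and down to uprights at y = +-79 mm.
- hanger: Fixed hanger: base plate 10 mm thick (x -70 to +170, y +-80 mm), a 20 mm square post at its x = +130 mm, and clamped on the post an arm with two parallel 8 mm round prongs at y = +-42 mm reaching towards -x (the robot side). Origin on the table, straight below the prongs' pocket. The arm's height differs each time and is not reported: look, or feel for it.
- hanger_top (a point): Top of the hanger's post, 300 mm above the table, at the hanger's x = +130 mm. Each prong: level pocket from the hanger's x = -15 to +22 mm, upturned tip ending at x = -26 mm and 16 mm higher; behind the pocket it climbs 25 mm to a cross bar at x = 105 mm.
- hanger_foot (a point): The hanger's origin again. A hanging handle's bar rests with its centre 203 to 253 mm above the table; the tip tops are then 12 mm above the bar's centre. A bar carried with its centre at 280 mm clears the tips at every height, while the bin's rim still passes under the prongs.
- bobbin_tin: Bystander: round steel tin, 68 mm across, 45 mm high, origin at the centre of its underside.
- screwdriver: Bystander: screwdriver 160 mm long lying on the table, along its x.
Not all that is in view belongs to the job. Leave any turquoise look-alike of the tube alone. Of the things shaped like the bin, the grey one is meant.

How it is judged:
By the outcome, as a careful person would: the job done as asked, in the order asked, and still so for the second after the job is handed in, with the robot touching nothing.
It also fails if it takes over 64 s, if anything falls off the work surface, if the arm or the gripper's body presses on something with over 40 N, if the wrist force passes 120 N, or if a joint passes its speed limit or range.

## Working session

There is one attempt and no reset: what is moved stays moved. The work goes in short steps, Python scripts to look and compute and a tool call to move; the robot and the scene stay as the last step left them, time stands still between calls to the robot, and variables do not carry over. Pictures are saved under pics/ and viewed, at most 10 in all, crops included, and the job is handed in when it is done.

Besides the shell and the picture viewer there is one more tool, called after ">>>" by a JSON object that holds its "op" and its "data". carry_out: Moves the arm, as the interface text tells. Its arguments: {"type":"object","properties":{"deltas":{"type":"array"},"force":{"type":"number"}},"required":["deltas"]}

```bash
mkdir -p pics; cat > h.py <<'E'
import numpy as np, cv2
from station import env
from scipy.spatial.transform import Rotation as R
def cam(name):
    p=env.camera_params(name); f=240/np.tan(np.radians(p["fovy"])/2)
    if "pose" in p: T=np.array(p["pose"])
    else:
        s=env.state(); T=np.eye(4); T[:3,:3]=R.from_quat(s["orientation"]).as_matrix(); T[:3,3]=s["eef_pos"]; T=T@np.array(p["tool_from_camera"])
    return p,f,T
def undist(p,f,uv):
    K=np.array([[f,0,p["cx"]],[0,f,p["cy"]],[0,0,1]])
    d=p.get("distortion",p.get("dist"))
    uv=np.array(uv,float).reshape(-1,1,2)
    return cv2.undistortPoints(uv,K,np.array(d,float) if d is not None else None).reshape(-1,2)
def ray(c,uv):
    p,f,T=c; n=undist(p,f,uv)[0]; d=T[:3,:3]@np.array([n[0],-n[1],-1]); return T[:3,3],d
def pt(c,uv,depth):   # depth along axis
    o,d=ray(c,uv); return o+d*depth
def tri(rs):
    A=np.zeros((3,3));b=np.zeros(3);L=[]
    for o,d in rs:
        d=d/np.linalg.norm(d);P=np.eye(3)-np.outer(d,d);A+=P;b+=P@o
    x=np.linalg.solve(A,b)
    return x,[np.linalg.norm((np.eye(3)-np.outer(d/np.linalg.norm(d),d/np.linalg.norm(d)))@(x-o)) for o,d in rs]
def cloud(c,D):
    p,f,T=c; v,u=np.mgrid[0:480,0:640]; uv=np.stack([u.ravel(),v.ravel()],1)
    n=undist(p,f,uv); z=D.ravel(); P=np.stack([n[:,0]*z,-n[:,1]*z,-z],1)@T[:3,:3].T+T[:3,3]
    P[z<=0]=np.nan
    return P.reshape(480,640,3)
E
python3 - <<'E'
from h import *
for n in("scene","top"):
    im,D=env.capture(n); c=cam(n); print(n,{k:v for k,v in c[0].items() if k!="pose"},c[2].round(3).tolist())
    cv2.imwrite(f"pics/{n}0.png",im[:,:,::-1]); np.savez(f"{n}0.npz",im=im,D=D)
    for q in["tube","tube_mid","middle_pin","bin","handle","hanger_top","hanger_foot","full_spool_1","bobbin_tin","screwdriver"]:
        for r in env.landmark_of(q,n)[:3]:
            u=np.array(r["uv"]); i,j=np.clip(u.round().astype(int),0,[639,479]); d=D[j,i]
            print(q,u.round(1),round(r["confidence"],2),pt(c,u,d).round(0) if d>0 else None)
print(env.camera_params("wrist")); print(env.state())
E
```

```text
scene {'fovy': 46.3446367096924, 'cx': 317.1289464685185, 'cy': 239.73344849293048} [[0.21, -0.773, 0.598, 1288.285], [0.978, 0.159, -0.137, -130.512], [0.011, 0.614, 0.789, 1191.237], [0.0, 0.0, 0.0, 1.0]]
tube [410.  257.8] 0.78 [546. 274.  78.]
tube [468.  332.2] 0.71 [742. 362.  21.]
tube [405.9 218. ] 0.71 [479. 274. 152.]
tube_mid [410.4 241.1] 0.97 [525. 276. 119.]
tube_mid [396.4 222.9] 0.51 [395. 292.  30.]
tube_mid [282.4 290.6] 0.25 [528. -44.   3.]
bin [325.  223.7] 0.84 [338. 108.   4.]
bin [282.8 290.9] 0.78 [530. -43.   5.]
handle [322.4 179.9] 0.66 [172. 138.   1.]
handle [280.3 247. ] 0.58 [526. -41. 181.]
hanger_top [157.  290.5] 0.86 [ 670. -295.  300.]
hanger_foot [179.9 314. ] 0.76 [ 549. -297.   11.]
full_spool_1 [372.9 263.2] 0.79 [558. 174. 101.]
full_spool_1 [450.4 249.7] 0.58 [544. 379.  81.]
full_spool_1 [303.  350.7] 0.28 [721. -29.  45.]
bobbin_tin [306.9 351.7] 0.6 [727. -21.  48.]
bobbin_tin [411.4 271.1] 0.33 [589. 263.  85.]
screwdriver [178.8 241.7] 0.83 [ 319. -288.    2.]
top {'fovy': 43.18251868201353, 'cx': 324.7511383239469, 'cy': 236.1380748051
[... 1466 characters left out ...]
748103, -0.0116079 ,  1.60268792,  0.0060147 ,
        1.07142082, -0.05633736]), 'qd': array([-2.26653992e-04,  2.27474576e-03, -5.03680124e-04,  1.28831651e-03,
       -4.07281970e-04, -4.42977489e-05, -4.24823442e-04]), 'joint_efforts': array([-9.12393352e-04, -5.32241070e+01,  2.06504529e-02, -2.51629347e+01,
        1.15238570e-02,  1.13785263e-03, -7.89669343e-06]), 'eef_pos': array([266.74063298, 592.74834451, 404.70769671]), 'orientation': array([2.09878774e-01, 9.77727416e-01, 1.46835318e-05, 2.73035515e-05]), 'ft_force': array([ 0.22240449, -0.12920081,  0.33338691]), 'wrist_torque': array([-0.01845192,  0.01053282,  0.00772048]), 'gripper_force': 0.0, 'opening': 85.41359537465178}
```

```bash
python3 -c "
import cv2,numpy as np
a=cv2.imread('pics/scene0.png');b=cv2.imread('pics/top0.png');print(a.shape)"
```

```text
(480, 640, 3)
```

View pics/scene0.png

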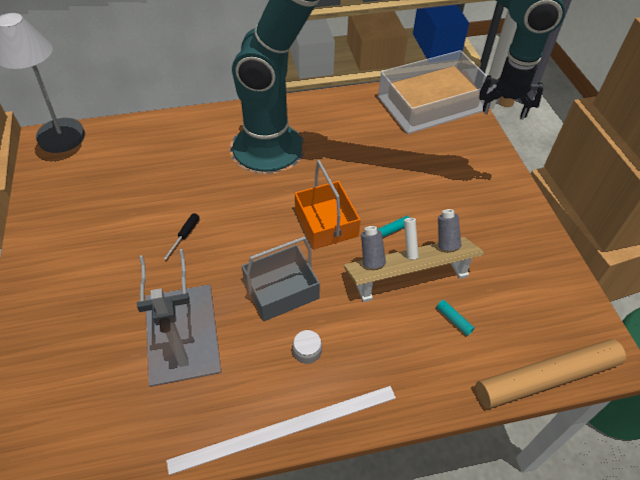

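View pics/top0.png

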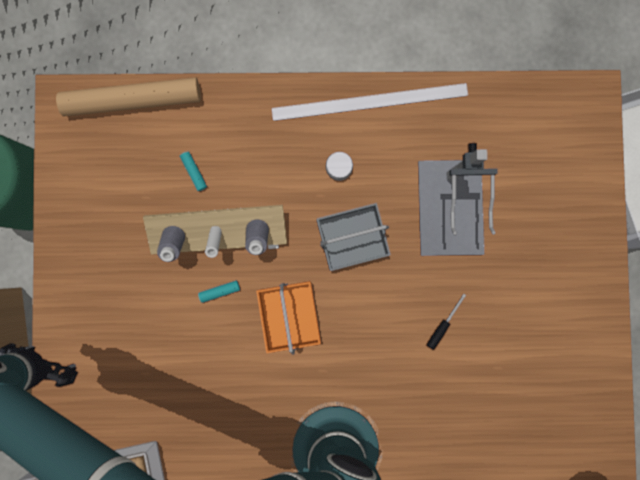

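The used tube is the white one at scene (411,240) / top (213,240). The turquoise ones at scene (393,228) and (455,317) are lying look-alikes. The grey bin is at scene (281,283); the orange one at (326,212) is a decoy. The hanger prongs are at top (453,205) and (491,205). Next I'll fit shapes to the point clouds and confirm in a crop.

```bash
cat > fit.py <<'E'
from h import *
from scipy.optimize import least_squares
def load(n):
    z=np.load(f"{n}0.npz"); return z["im"].astype(int),cloud(cam(n),z["D"])
def cyl(P,r,d0):
    m=np.median(P,0); k=np.argmax(np.abs(d0)); o=[i for i in range(3) if i!=k]
    def un(x):
        d=np.array(d0,float); d[o]=x[2:]; d[k]=d0[k]; c=m.copy(); c[o]+=x[:2]; return c,d/np.linalg.norm(d)
    def f(x):
        c,d=un(x); v=P-c; return np.linalg.norm(v-np.outer(v@d,d),axis=1)-r
    s=least_squares(f,np.r_[-1 if False else 0,0,np.array(d0,float)[o]],loss="soft_l1",f_scale=1.5)
    c,d=un(s.x); t=(P-c)@d
    return c,d,np.percentile(t,[1,99]),np.sqrt(np.median(s.fun**2))
E
python3 - <<'E'
from fit import *
A={n:load(n) for n in("scene","top")}
def sel(n,lo,hi,colour=None):
    im,P=A[n]; m=np.all((P>lo)&(P<hi),-1)
    if colour is not None: m&=colour(im)
    return P[m]
white=lambda im:(im.min(-1)>120)&(im.max(-1)-im.min(-1)<40)
for n in A:
    P=sel(n,[460,240,85],[570,315,180],white)
    c,d,t,e=cyl(P,14,[-.5,0,.866]); print("tube",n,len(P),c.round(1),d.round(3),t.round(1),round(e,2),"top",(c+d*t[1]).round(1))
    # bin
    B=sel(n,[420,-150,150],[620,60,195]); c,d,t,e=cyl(B,4,[0,1,0]); print("bar",n,len(B),c.round(1),d.round(3),t.round(1),round(e,2),"ends",(c+d*t[0]).round(1),(c+d*t[1]).round(1))
    B=sel(n,[420,-150,60],[620,60,76]); r=cv2.minAreaRect(B[:,:2].astype(np.float32)); print("rim",len(B),r,np.median(B[:,2]))
    B=sel(n,[480,100,50],[660,460,100]); r=cv2.minAreaRect(B[:,:2].astype(np.float32)); print("rack",len(B),r)
    # hanger
    B=sel(n,[440,-420,5],[740,-180,16]); r=cv2.minAreaRect(B[:,:2].astype(np.float32)); print("plate",len(B),r)
    B=sel(n,[600,-350,285],[740,-240,310]); print("posttop",len(B),B.mean(0).round(1) if len(B) else 0, cv2.minAreaRect(B[:,:2].astype(np.float32)))
    B=sel(n,[470,-380,190],[720,-200,285]); print("prongs",len(B))
    for y in np.arange(-380,-200,10):
        b=B[(B[:,1]>=y)&(B[:,1]<y+10)]
        if len(b)>3: print(y,len(b),b[:,0].min().round(),b[:,0].max().round(),np.percentile(b[:,2],[5,50,95]).round())
a=cv2.imread("pics/scene0.png")
x=cv2.resize(a[205:335,235:495],(780,390),interpolation=cv2.INTER_CUBIC); cv2.imwrite("pics/crop1.png",x)
E
```

```text
tube scene 390 [504.4 282.2 127.1] [-0.538 -0.055  0.841] [-57.6  34.1] 1.6 top [486.  280.3 155.8]
bar scene 257 [524.1 -48.6 175.5] [-0.237  0.971  0.011] [-71.2  75.2] 1.62 ends [ 541.  -117.7  174.8] [506.3  24.5 176.4]
rim 658 ((522.2841796875, -45.911109924316406), (136.2506561279297, 163.96713256835938), 13.411307334899902) 68.58167341777619
rack 2763 ((546.19482421875, 284.556396484375), (91.42249298095703, 332.42938232421875), 3.7541916370391846)
plate 4931 ((589.1005859375, -299.6696472167969), (238.6315460205078, 299.4936218261719), 89.53286743164062)
posttop 166 [ 679.5 -296.   297.9] ((677.35498046875, -296.5760192871094), (23.37750244140625, 20.10749053955078), 0.004116949625313282)
prongs 1329
-350 98 517.0 660.0 [207. 226. 240.]
-340 194 518.0 659.0 [205. 224. 239.]
-330 52 645.0 659.0 [219. 237. 242.]
-320 73 644.0 695.0 [222. 241. 246.]
-310 121 679.0 716.0 [224. 242. 277.]
-300 171 645.0 716.0 [226. 241. 281.]
-290 203 645.0 715.0 [206. 242. 276.]
-280 112 645.0 694.0 [220. 238. 246.]
-270 53 643.0 659.0 [221. 237. 241.]
-260 230 515.0 659.0 [205. 223. 240.]
-250 2
[... 464 characters left out ...]
89844), 3.664984703063965)
plate 5053 ((589.551513671875, -299.6801452636719), (239.19664001464844, 298.90606689453125), 89.9246597290039)
posttop 129 [ 674.9 -295.8  298.3] ((675.3193969726562, -297.0256042480469), (21.703262329101562, 20.396629333496094), 89.58821105957031)
prongs 1127
-350 92 516.0 656.0 [204. 220. 238.]
-340 179 516.0 656.0 [203. 222. 238.]
-330 33 644.0 656.0 [221. 237. 241.]
-320 54 644.0 670.0 [223. 238. 245.]
-310 81 644.0 713.0 [229. 239. 270.]
-300 115 644.0 713.0 [232. 239. 268.]
-290 162 644.0 713.0 [232. 243. 280.]
-280 109 644.0 691.0 [217. 236. 245.]
-270 31 540.0 657.0 [227. 236. 242.]
-260 253 517.0 657.0 [205. 222. 238.]
-250 18 644.0 656.0 [220. 232. 240.]
```

View pics/crop1.png

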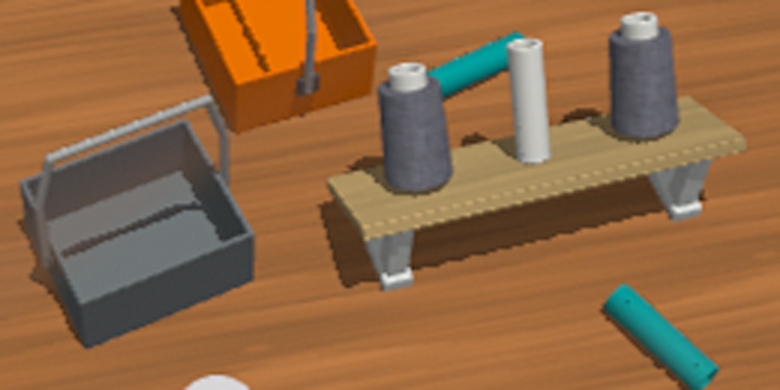

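The crop confirms it: the bare white tube stands on the middle pin between two full spools, and the grey bin has nothing in it. Now I'll move above the tube with the tool vertical, closing along the rack's y.

>>> {"op": "carry_out", "data": {"deltas": [{"dx": 0.0233, "dy": -0.0312, "rz": 2.76, "gripper": 1}, {"dx": 0.0233, "dy": -0.0312, "rz": 2.76}, {"dx": 0.0233, "dy": -0.0312, "rz": 2.76}, {"dx": 0.0233, "dy": -0.0312, "rz": 2.76}, {"dx": 0.0233, "dy": -0.0312, "rz": 2.76}]}}

```text
schema error: expected keys dx, dy, dz, rx, ry, rz, gripper
```

>>> {"op": "carry_out", "data": {"deltas": [{"dx": 0.0233, "dy": -0.0312, "rz": 2.76}, {"dx": 0.0233, "dy": -0.0312, "rz": 2.76}, {"dx": 0.0233, "dy": -0.0312, "rz": 2.76}, {"dx": 0.0233, "dy": -0.0312, "rz": 2.76}, {"dx": 0.0233, "dy": -0.0312, "rz": 2.76}]}}

```text
schema error: expected keys dx, dy, dz, rx, ry, rz, gripper
```

>>> {"op": "carry_out", "data": {"deltas": [{"dx": 0}, {"dx": 0}]}}

```text
schema error: expected keys dx, dy, dz, rx, ry, rz, gripper
```

```bash
python3 - <<'E'
from fit import *
s=env.state(); print(s["q"].round(3),s["eef_pos"].round(1),R.from_quat(s["orientation"]).as_matrix().round(3).tolist())
c=cam("wrist"); im,D=env.capture("wrist"); P=cloud(c,D); np.savez("w1.npz",im=im,D=D); cv2.imwrite("pics/w1.png",im[:,:,::-1])
i=im.astype(int); m=np.all((P>[455,240,85])&(P<[570,315,200]),-1)&(i.min(-1)>110)&(i.max(-1)-i.min(-1)<40)
Q=P[m]; print(len(Q))
cc,d,t,e=cyl(Q,14,[-.5,-.03,.866]); print(cc.round(1),d.round(3),t,e,"top",(cc+d*t[1]).round(1))
# hanger
for n in("scene","top"):
    im,P=load(n)
    for y0 in(-340,-256):
        m=np.all((P>[505,y0-14,180])&(P<[640,y0+14,260]),-1); Q=P[m]
        for a in range(510,640,12):
            q=Q[(Q[:,0]>=a)&(Q[:,0]<a+12)]
            if len(q)>3: print(n,a,len(q),np.percentile(q[:,2],[50,90,100]).round(1),q[:,1].min().round(1),q[:,1].max().round(1))
E
```

```text
[-1.191  0.467 -0.012  1.603  0.006  1.071 -0.056] [266.7 592.7 404.7] [[-0.912, 0.41, 0.0], [0.41, 0.912, 0.0], [-0.0, 0.0, -1.0]]
0
  return _methods._mean(a, axis=axis, dtype=dtype,
  ret = um.true_divide(
Traceback (most recent call last):
  File "fit.py", line 13, in cyl
    return c,d,np.percentile(t,[1,99]),np.sqrt(np.median(s.fun**2))
               ~~~~~~~~~~~~~^^^^^^^^^^
IndexError: index -1 is out of bounds for axis 0 with size 0
```

All seven keys are required in every row.

>>> {"op": "carry_out", "data": {"deltas": [{"dx": 0.0233, "dy": -0.0312, "dz": 0, "rx": 0, "ry": 0, "rz": 2.76, "gripper": 1}, {"dx": 0.0233, "dy": -0.0312, "dz": 0, "rx": 0, "ry": 0, "rz": 2.76, "gripper": 1}, {"dx": 0.0233, "dy": -0.0312, "dz": 0, "rx": 0, "ry": 0, "rz": 2.76, "gripper": 1}, {"dx": 0.0233, "dy": -0.0312, "dz": 0, "rx": 0, "ry": 0, "rz": 2.76, "gripper": 1}, {"dx": 0.0233, "dy": -0.0312, "dz": 0, "rx": 0, "ry": 0, "rz": 2.76, "gripper": 1}]}}

```text
t: 1.57
eef_pos: [384.0, 435.2, 404.8]
orientation: [0.09, 0.996, 0.0, 0.0]
ft_force: [0.3, 0.7, 0.2]
opening: 85.4
gripper_force: 0.0
```

>>> {"op": "carry_out", "data": {"deltas": [{"dx": 0.0233, "dy": -0.0312, "dz": 0, "rx": 0, "ry": 0, "rz": 2.76, "gripper": 1}, {"dx": 0.0233, "dy": -0.0312, "dz": 0, "rx": 0, "ry": 0, "rz": 2.76, "gripper": 1}, {"dx": 0.0233, "dy": -0.0312, "dz": 0, "rx": 0, "ry": 0, "rz": 2.76, "gripper": 1}, {"dx": 0.0233, "dy": -0.0312, "dz": 0, "rx": 0, "ry": 0, "rz": 2.76, "gripper": 1}, {"dx": 0.0233, "dy": -0.0312, "dz": 0, "rx": 0, "ry": 0, "rz": 2.76, "gripper": 1}]}}

```text
t: 1.98
eef_pos: [500.6, 279.0, 405.0]
orientation: [-0.031, 1.0, 0.0, 0.0]
ft_force: [-0.0, 0.7, -0.2]
opening: 85.4
gripper_force: 0.0
```

>>> {"op": "carry_out", "data": {"deltas": [{"dx": 0, "dy": 0, "dz": 0, "rx": 0, "ry": 0, "rz": 0, "gripper": 1}, {"dx": 0, "dy": 0, "dz": 0, "rx": 0, "ry": 0, "rz": 0, "gripper": 1}]}}

```text
t: 2.15
eef_pos: [501.4, 278.0, 404.8]
orientation: [-0.026, 1.0, -0.0, 0.0]
ft_force: [-0.6, 0.3, -0.3]
opening: 85.1
gripper_force: 0.0
```

```bash
python3 - <<'E'
from fit import *
s=env.state(); print(s["t"],s["q"].round(3),s["eef_pos"].round(1),R.from_quat(s["orientation"]).as_matrix().round(3).tolist())
c=cam("wrist"); im,D=env.capture("wrist"); P=cloud(c,D); np.savez("w1.npz",im=im,D=D); cv2.imwrite("pics/w1.png",im[:,:,::-1])
i=im.astype(int); m=np.all((P>[455,240,85])&(P<[570,315,200]),-1)&(i.min(-1)>110)&(i.max(-1)-i.min(-1)<40)
Q=P[m]; print(len(Q))
if len(Q)>20:
    cc,d,t,e=cyl(Q,14,[-.5,-.03,.866]); print(cc.round(1),d.round(3),t,e,"top",(cc+d*t[1]).round(1))
# hanger
for n in("scene","top"):
    im,P=load(n)
    for y0 in(-340,-256):
        m=np.all((P>[505,y0-14,180])&(P<[640,y0+14,260]),-1); Q=P[m]
        for a in range(510,640,12):
            q=Q[(Q[:,0]>=a)&(Q[:,0]<a+12)]
            if len(q)>3: print(n,a,len(q),np.percentile(q[:,2],[50,90,100]).round(1),q[:,1].min().round(1),q[:,1].max().round(1))
E
```

```text
2.15 [-0.586  0.338  0.026  1.797 -0.009  1.006  1.067] [501.4 278.  404.8] [[-0.999, -0.053, 0.001], [-0.053, 0.999, -0.0], [-0.001, -0.001, -1.0]]
1455
[491.8 278.9 148.5] [-0.535 -0.04   0.844] [-80.6393976    7.86233986] 0.32047846055962737 top [487.6 278.6 155.2]
scene 510 7 [221.4 223.1 223.9] -341.9 -336.4
scene 522 34 [214.3 221.9 229. ] -343.6 -335.5
scene 534 17 [207.2 208.7 209.3] -341.4 -335.4
scene 546 19 [207.1 210.1 211.9] -342.3 -335.3
scene 558 17 [207.8 209.5 211. ] -342.2 -335.4
scene 570 11 [211.8 215.7 216.5] -342.4 -335.4
scene 582 11 [218.8 222.6 223.4] -341.9 -335.3
scene 594 20 [224.9 227.  229.5] -342.8 -334.7
scene 606 22 [227.8 230.6 232.3] -342.9 -334.6
scene 618 20 [227.4 229.8 231.6] -342.7 -335.1
scene 630 18 [230.8 233.1 235.4] -342.5 -335.4
scene 510 6 [221.2 222.6 223.9] -256.9 -251.9
scene 522 32 [212.8 220.6 225.7] -259.2 -251.6
scene 534 16 [207.2 210.7 212.9] -259.7 -252.3
scene 546 20 [206.7 208.5 209. ] -258.4 -251.5
scene 558 14 [206.7 209.7 212.4] -258.9 -252.0
scene 570 9 [213.2 217.3 218.1] -258.4 -251.9
scene 582 10 [221.1 222.3 222.8] -2
[... 485 characters left out ...]
.5 221.9 222.6] -343.1 -334.5
top 594 24 [223.3 227.2 227.6] -342.2 -334.8
top 606 24 [226.1 228.8 230.7] -341.9 -334.4
top 618 18 [228.5 232.8 234.4] -341.1 -334.8
top 630 14 [229.7 232.2 232.8] -341.3 -335.6
top 510 9 [222.1 225.1 225.4] -258.1 -252.3
top 522 21 [209. 218. 219.] -259.8 -251.8
top 534 18 [207.3 210.7 211.3] -260.1 -251.5
top 546 18 [205.6 207.6 208.5] -257.8 -252.6
top 558 18 [206.7 210.3 211.3] -258.4 -251.0
top 570 22 [213.6 217.2 220.4] -259.0 -251.6
top 582 22 [219.5 225.  229.3] -258.4 -251.1
top 594 24 [224.  227.5 231.4] -259.5 -251.8
top 606 20 [224.8 229.2 230.7] -259.7 -251.1
top 618 24 [228.4 231.9 235.7] -258.9 -251.4
top 630 17 [228.8 232.6 234.7] -258.9 -250.8
```

>>> {"op": "carry_out", "data": {"deltas": [{"dx": 0, "dy": 0.001, "dz": -0.03, "rx": 0, "ry": 0, "rz": 0, "gripper": 1}, {"dx": 0, "dy": 0, "dz": -0.03, "rx": 0, "ry": 0, "rz": 0, "gripper": 1}, {"dx": 0, "dy": 0, "dz": -0.03, "rx": 0, "ry": 0, "rz": 0, "gripper": 1}, {"dx": 0, "dy": 0, "dz": -0.0275, "rx": 0, "ry": 0, "rz": 0, "gripper": 1}, {"dx": 0, "dy": 0, "dz": 0, "rx": 0, "ry": 0, "rz": 0, "gripper": 1}]}}

```text
t: 2.62
eef_pos: [496.6, 282.6, 282.0]
orientation: [-0.031, 1.0, -0.002, -0.005]
ft_force: [-1.4, -0.6, -0.2]
opening: 85.4
gripper_force: 0.0
```

>>> {"op": "carry_out", "data": {"deltas": [{"dx": 0, "dy": 0, "dz": 0, "rx": 0, "ry": 0, "rz": 0, "gripper": 0.15}, {"dx": 0, "dy": 0, "dz": 0, "rx": 0, "ry": 0, "rz": 0, "gripper": 0.15}, {"dx": 0, "dy": 0, "dz": 0, "rx": 0, "ry": 0, "rz": 0, "gripper": 0.15}, {"dx": 0, "dy": 0, "dz": 0, "rx": 0, "ry": 0, "rz": 0, "gripper": 0.15}, {"dx": 0, "dy": 0, "dz": 0, "rx": 0, "ry": 0, "rz": 0, "gripper": 0.15}], "force": 50}}

```text
t: 3.03
eef_pos: [500.1, 281.8, 288.8]
orientation: [-0.029, 1.0, 0.0, 0.001]
ft_force: [-0.8, -5.6, 7.0]
opening: 26.2
gripper_force: 49.2
```

>>> {"op": "carry_out", "data": {"deltas": [{"dx": 0, "dy": 0, "dz": 0, "rx": 0, "ry": 0, "rz": 0, "gripper": 0.15}, {"dx": 0, "dy": 0, "dz": 0, "rx": 0, "ry": 0, "rz": 0, "gripper": 0.15}]}}

```text
t: 3.2
eef_pos: [500.3, 281.5, 288.7]
orientation: [-0.029, 1.0, 0.0, 0.001]
ft_force: [-0.3, -2.4, 6.4]
opening: 26.4
gripper_force: 48.7
```

>>> {"op": "carry_out", "data": {"deltas": [{"dx": -0.008, "dy": -0.0005, "dz": 0.0139, "rx": 0, "ry": 0, "rz": 0, "gripper": 0.15}, {"dx": -0.008, "dy": -0.0005, "dz": 0.0139, "rx": 0, "ry": 0, "rz": 0, "gripper": 0.15}, {"dx": -0.008, "dy": -0.0005, "dz": 0.0139, "rx": 0, "ry": 0, "rz": 0, "gripper": 0.15}, {"dx": -0.008, "dy": -0.0005, "dz": 0.0139, "rx": 0, "ry": 0, "rz": 0, "gripper": 0.15}, {"dx": -0.008, "dy": -0.0005, "dz": 0.0139, "rx": 0, "ry": 0, "rz": 0, "gripper": 0.15}]}}

```text
t: 3.62
eef_pos: [459.3, 279.2, 357.6]
orientation: [-0.029, 1.0, 0.0, 0.0]
ft_force: [0.3, 0.4, -0.1]
opening: 25.8
gripper_force: 48.6
```

>>> {"op": "carry_out", "data": {"deltas": [{"dx": 0, "dy": 0, "dz": 0.025, "rx": 0, "ry": 0, "rz": 0, "gripper": 0.15}, {"dx": 0, "dy": 0, "dz": 0.025, "rx": 0, "ry": 0, "rz": 0, "gripper": 0.15}, {"dx": 0, "dy": 0, "dz": 0.03, "rx": 0, "ry": 0, "rz": 0, "gripper": 0.15}, {"dx": 0, "dy": 0, "dz": 0.03, "rx": 0, "ry": 0, "rz": 0, "gripper": 0.15}, {"dx": 0, "dy": 0, "dz": 0, "rx": 0, "ry": 0, "rz": 0, "gripper": 0.15}]}}

```text
t: 4.03
eef_pos: [460.7, 279.9, 473.3]
orientation: [-0.029, 1.0, 0.003, 0.005]
ft_force: [1.4, 1.2, 0.4]
opening: 26.5
gripper_force: 48.7
```

```bash
python3 - <<'E'
from fit import *
s=env.state(); print(s["t"],s["eef_pos"].round(1),s["ft_force"].round(2),s["opening"])
M=R.from_quat(s["orientation"]).as_matrix(); p=s["eef_pos"]
for n in("scene","top"):
    c=cam(n); im,D=env.capture(n); P=cloud(c,D); i=im.astype(int); g=p+155*M[:,2]
    m=(np.linalg.norm(P-g,axis=-1)<95)&(P[...,2]<g[2]-18)&(i.min(-1)>110)&(i.max(-1)-i.min(-1)<40)
    Q=P[m]; cc,d,t,e=cyl(Q,14,[-.5,-.03,.866]); print(len(Q),cc.round(1),d.round(3),t.round(1),e,"low",(cc+d*t[0]).round(1),"grasp",g.round(1))
cv2.imwrite("pics/a.png",np.hstack([cv2.resize(env.capture("scene")[0][100:340,300:620,::-1],(800,600))]))
E
```

```text
4.0333 [460.7 279.9 473.3] [1.35 1.21 0.41] 26.465464274780103
224 [485.5 284.4 280.9] [-0.56  -0.038  0.827] [-28.7  15.5] 1.1680550119722486 low [501.6 285.5 257.2] grasp [462.1 280.9 318.3]
120 [485.9 283.2 275. ] [-0.515 -0.018  0.857] [-25.9  21.6] 0.6182663498056012 low [499.3 283.7 252.8] grasp [462.1 280.9 318.3]
```

View pics/a.png

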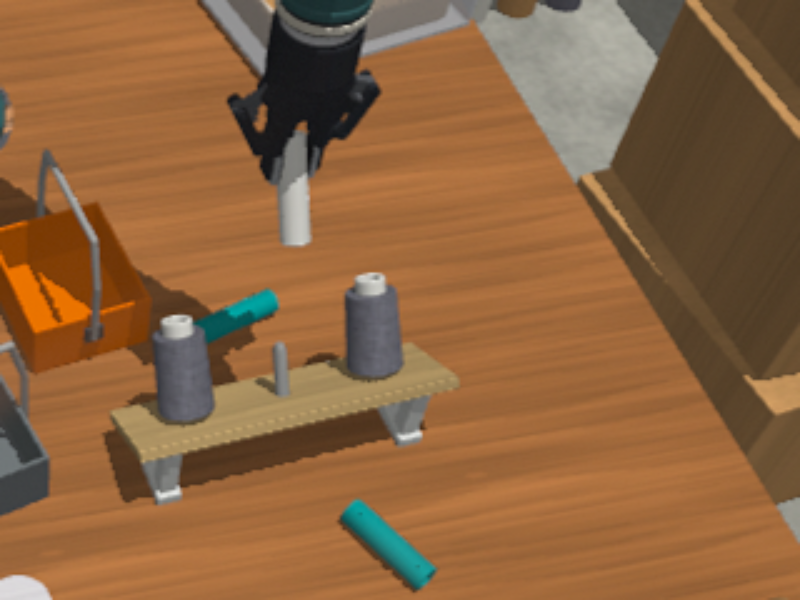

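The tube is held (lower end about 75 mm from the grasp) and its pin is bare. Carrying it over to the far side of the grey bin, I'll turn the tool half round so the tube slopes in under the handle.

>>> {"op": "carry_out", "data": {"deltas": [{"dx": 0.0093, "dy": -0.0114, "dz": 0, "rx": 0, "ry": 0, "rz": -6.78, "gripper": 0.15}, {"dx": 0.0093, "dy": -0.0114, "dz": 0, "rx": 0, "ry": 0, "rz": -6.78, "gripper": 0.15}, {"dx": 0.0093, "dy": -0.0114, "dz": 0, "rx": 0, "ry": 0, "rz": -6.78, "gripper": 0.15}, {"dx": 0.0093, "dy": -0.0114, "dz": 0, "rx": 0, "ry": 0, "rz": -6.78, "gripper": 0.15}, {"dx": 0.0093, "dy": -0.0114, "dz": 0, "rx": 0, "ry": 0, "rz": -6.78, "gripper": 0.15}]}}

```text
t: 4.6
eef_pos: [506.2, 221.6, 464.8]
orientation: [0.266, 0.964, -0.001, -0.001]
ft_force: [0.6, -0.0, -0.7]
opening: 26.1
gripper_force: 48.6
```

>>> {"op": "carry_out", "data": {"deltas": [{"dx": 0.0093, "dy": -0.0114, "dz": 0, "rx": 0, "ry": 0, "rz": -6.78, "gripper": 0.15}, {"dx": 0.0093, "dy": -0.0114, "dz": 0, "rx": 0, "ry": 0, "rz": -6.78, "gripper": 0.15}, {"dx": 0.0093, "dy": -0.0114, "dz": 0, "rx": 0, "ry": 0, "rz": -6.78, "gripper": 0.15}, {"dx": 0.0093, "dy": -0.0114, "dz": 0, "rx": 0, "ry": 0, "rz": -6.78, "gripper": 0.15}, {"dx": 0.0093, "dy": -0.0114, "dz": 0, "rx": 0, "ry": 0, "rz": -6.78, "gripper": 0.15}]}}

```text
t: 5.02
eef_pos: [552.8, 164.6, 464.7]
orientation: [0.536, 0.844, -0.001, -0.001]
ft_force: [-0.3, -0.0, 0.2]
opening: 26.5
gripper_force: 48.6
```

>>> {"op": "carry_out", "data": {"deltas": [{"dx": 0.0093, "dy": -0.0114, "dz": 0, "rx": 0, "ry": 0, "rz": -6.78, "gripper": 0.15}, {"dx": 0.0093, "dy": -0.0114, "dz": 0, "rx": 0, "ry": 0, "rz": -6.78, "gripper": 0.15}, {"dx": 0.0093, "dy": -0.0114, "dz": 0, "rx": 0, "ry": 0, "rz": -6.78, "gripper": 0.15}, {"dx": 0.0093, "dy": -0.0114, "dz": 0, "rx": 0, "ry": 0, "rz": -6.78, "gripper": 0.15}, {"dx": 0.0093, "dy": -0.0114, "dz": 0, "rx": 0, "ry": 0, "rz": -6.78, "gripper": 0.15}]}}

```text
t: 5.43
eef_pos: [599.3, 107.7, 464.7]
orientation: [0.759, 0.652, -0.002, -0.001]
ft_force: [0.0, 0.4, -0.2]
opening: 26.6
gripper_force: 48.6
```

>>> {"op": "carry_out", "data": {"deltas": [{"dx": 0.0093, "dy": -0.0114, "dz": 0, "rx": 0, "ry": 0, "rz": -6.78, "gripper": 0.15}, {"dx": 0.0093, "dy": -0.0114, "dz": 0, "rx": 0, "ry": 0, "rz": -6.78, "gripper": 0.15}, {"dx": 0.0093, "dy": -0.0114, "dz": 0, "rx": 0, "ry": 0, "rz": -6.78, "gripper": 0.15}, {"dx": 0.0093, "dy": -0.0114, "dz": 0, "rx": 0, "ry": 0, "rz": -6.78, "gripper": 0.15}, {"dx": 0.0093, "dy": -0.0114, "dz": 0, "rx": 0, "ry": 0, "rz": -6.78, "gripper": 0.15}]}}

```text
t: 5.85
eef_pos: [645.8, 50.8, 464.5]
orientation: [0.916, 0.402, -0.002, -0.0]
ft_force: [-0.4, 0.6, 0.7]
opening: 26.2
gripper_force: 48.6
```

>>> {"op": "carry_out", "data": {"deltas": [{"dx": 0.0093, "dy": -0.0114, "dz": 0, "rx": 0, "ry": 0, "rz": -6.78, "gripper": 0.15}, {"dx": 0.0093, "dy": -0.0114, "dz": 0, "rx": 0, "ry": 0, "rz": -6.78, "gripper": 0.15}, {"dx": 0.0093, "dy": -0.0114, "dz": 0, "rx": 0, "ry": 0, "rz": -6.78, "gripper": 0.15}, {"dx": 0.0093, "dy": -0.0114, "dz": 0, "rx": 0, "ry": 0, "rz": -6.78, "gripper": 0.15}, {"dx": 0.0093, "dy": -0.0114, "dz": 0, "rx": 0, "ry": 0, "rz": -6.78, "gripper": 0.15}]}}

```text
t: 6.27
eef_pos: [692.4, -6.2, 464.4]
orientation: [0.993, 0.118, -0.002, 0.0]
ft_force: [0.3, 0.4, -0.9]
opening: 26.2
gripper_force: 48.6
```

>>> {"op": "carry_out", "data": {"deltas": [{"dx": 0, "dy": 0, "dz": -0.034, "rx": -1.49, "ry": 6.07, "rz": 0, "gripper": 0.15}, {"dx": 0, "dy": 0, "dz": -0.034, "rx": -1.49, "ry": 6.07, "rz": 0, "gripper": 0.15}, {"dx": 0, "dy": 0, "dz": -0.034, "rx": -1.49, "ry": 6.07, "rz": 0, "gripper": 0.15}, {"dx": 0, "dy": 0, "dz": -0.034, "rx": -1.49, "ry": 6.07, "rz": 0, "gripper": 0.15}, {"dx": 0, "dy": 0, "dz": -0.032, "rx": 0, "ry": 0, "rz": 0, "gripper": 0.15}]}}

```text
t: 6.68
eef_pos: [691.7, -5.2, 293.4]
orientation: [0.968, 0.118, -0.22, 0.026]
ft_force: [0.4, 0.8, -0.5]
opening: 26.3
gripper_force: 48.6
```

>>> {"op": "carry_out", "data": {"deltas": [{"dx": 0, "dy": 0, "dz": 0, "rx": 0, "ry": 0, "rz": 0, "gripper": 0.15}, {"dx": 0, "dy": 0, "dz": 0, "rx": 0, "ry": 0, "rz": 0, "gripper": 0.15}]}}

```text
t: 6.85
eef_pos: [691.4, -5.7, 295.8]
orientation: [0.969, 0.118, -0.218, 0.026]
ft_force: [0.6, 0.6, 0.8]
opening: 26.3
gripper_force: 48.7
```

```bash
cat > chk.py <<'E'
from fit import *
# pose report in bin frame
def binf(p,o=(522.2,-46.3),yaw=13.8):
    y=np.radians(yaw); d=np.array(p)-np.r_[o,0]; return np.array([d[0]*np.cos(y)+d[1]*np.sin(y),-d[0]*np.sin(y)+d[1]*np.cos(y),d[2]])
E
python3 - <<'E'
from chk import *
s=env.state(); M=R.from_quat(s["orientation"]).as_matrix(); p=s["eef_pos"]; g=p+155*M[:,2]
print(s["t"],p.round(1),s["q"].round(2),M.round(3).tolist(),"g bin",binf(g).round(1))
for n in("scene","top"):
    c=cam(n); im,D=env.capture(n); P=cloud(c,D); i=im.astype(int)
    m=(np.linalg.norm(P-g,axis=-1)<95)&(((P-g)@M[:,2])>18)&(i.min(-1)>110)&(i.max(-1)-i.min(-1)<40)
    Q=P[m]; print(n,len(Q))
    if len(Q)>20:
        cc,d,t,e=cyl(Q,14,[.83,.2,.56]); print(d.round(3),e,"low",binf(cc+d*t[0]).round(1),"hi",binf(cc+d*t[1]).round(1))
E
```

```text
6.85 [691.4  -5.7 295.8] [-0.43  0.83  0.62  1.44 -0.29  1.43 -1.1 ] [[0.877, 0.239, -0.416], [0.217, -0.971, -0.102], [-0.428, -0.001, -0.904]] g bin [107.7  -0.9 155.7]
scene 60
[ 0.941 -0.123  0.314] 1.28712765293487 low [ 29.7  -6.  136. ] hi [ 67.8 -20.8 149.5]
top 183
[0.806 0.193 0.559] 1.1974988224022383 low [ 45.4   1.8 117.2] hi [ 82.7   1.6 142.4]
```

>>> {"op": "carry_out", "data": {"deltas": [{"dx": -0.0175, "dy": -0.0041, "dz": -0.0168, "rx": 0, "ry": 0, "rz": 0, "gripper": 0.15}, {"dx": -0.0175, "dy": -0.0041, "dz": -0.0168, "rx": 0, "ry": 0, "rz": 0, "gripper": 0.15}, {"dx": -0.0175, "dy": -0.0041, "dz": -0.0168, "rx": 0, "ry": 0, "rz": 0, "gripper": 0.15}, {"dx": -0.0175, "dy": -0.0041, "dz": -0.0168, "rx": 0, "ry": 0, "rz": 0, "gripper": 0.15}, {"dx": -0.0175, "dy": -0.0041, "dz": -0.0168, "rx": 0, "ry": 0, "rz": 0, "gripper": 0.15}]}}

```text
t: 7.37
eef_pos: [605.0, -26.6, 217.4]
orientation: [0.97, 0.118, -0.212, 0.026]
ft_force: [0.6, -0.8, -0.8]
opening: 26.2
gripper_force: 48.7
```

>>> {"op": "carry_out", "data": {"deltas": [{"dx": 0, "dy": 0, "dz": 0, "rx": 0, "ry": 0, "rz": 0, "gripper": 0.15}, {"dx": 0, "dy": 0, "dz": 0, "rx": 0, "ry": 0, "rz": 0, "gripper": 0.15}, {"dx": 0, "dy": 0, "dz": 0, "rx": 0, "ry": 0, "rz": 0, "gripper": 0.15}]}}

```text
t: 7.62
eef_pos: [606.3, -26.2, 217.3]
orientation: [0.97, 0.118, -0.212, 0.026]
ft_force: [0.2, 1.1, -0.1]
opening: 25.8
gripper_force: 48.7
```

```bash
python3 - <<'E'
from chk import *
s=env.state(); M=R.from_quat(s["orientation"]).as_matrix(); p=s["eef_pos"]; g=p+155*M[:,2]
print(s["t"],p.round(1),s["ft_force"].round(1),s["opening"],"g bin",binf(g).round(1))
a=env.capture("scene")[0][180:340,200:420,::-1]; b=env.capture("top")[0][160:320,280:500,::-1]
cv2.imwrite("pics/b.png",cv2.resize(np.hstack([a,b]),(792,288),interpolation=cv2.INTER_CUBIC))
E
```

```text
7.6167 [606.3 -26.2 217.3] [ 0.2  1.1 -0.1] 25.837752772701318 g bin [21.6 -0.7 76.4]
```

View pics/b.png

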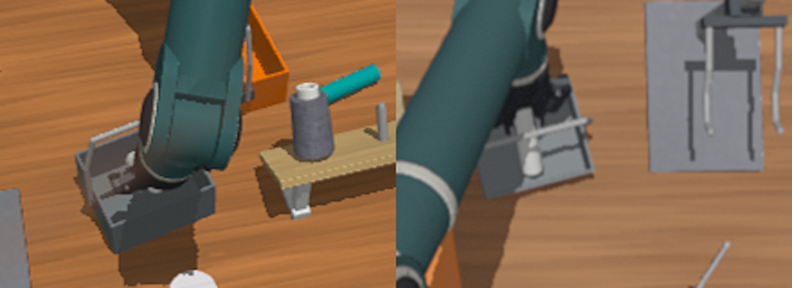

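The tube slopes into the bin under the handle, with its lower end over the floor at right-panel (533,165). Now I'll lower it a little, release, and back out.

>>> {"op": "carry_out", "data": {"deltas": [{"dx": -0.003, "dy": -0.001, "dz": -0.005, "rx": 0, "ry": 0, "rz": 0, "gripper": 0.15}, {"dx": 0, "dy": 0, "dz": -0.003, "rx": 0, "ry": 0, "rz": 0, "gripper": 0.15}, {"dx": 0, "dy": 0, "dz": 0, "rx": 0, "ry": 0, "rz": 0, "gripper": 0.6}, {"dx": 0, "dy": 0, "dz": 0, "rx": 0, "ry": 0, "rz": 0, "gripper": 0.6}, {"dx": 0, "dy": 0, "dz": 0, "rx": 0, "ry": 0, "rz": 0, "gripper": 0.6}]}}

```text
t: 8.13
eef_pos: [601.8, -27.3, 206.6]
orientation: [0.969, 0.118, -0.215, 0.026]
ft_force: [-0.1, 0.3, -0.9]
opening: 51.2
gripper_force: 0.0
```

>>> {"op": "carry_out", "data": {"deltas": [{"dx": 0, "dy": 0, "dz": 0, "rx": 0, "ry": 0, "rz": 0, "gripper": 0.6}, {"dx": 0, "dy": 0, "dz": 0, "rx": 0, "ry": 0, "rz": 0, "gripper": 0.6}, {"dx": 0.005, "dy": 0.001, "dz": 0.01, "rx": 0, "ry": 0, "rz": 0, "gripper": 0.6}, {"dx": 0.008, "dy": 0.002, "dz": 0.015, "rx": 0, "ry": 0, "rz": 0, "gripper": 0.6}, {"dx": 0.01, "dy": 0.0025, "dz": 0.02, "rx": 0, "ry": 0, "rz": 0, "gripper": 0.6}]}}

```text
t: 8.55
eef_pos: [624.6, -21.7, 251.9]
orientation: [0.969, 0.118, -0.216, 0.026]
ft_force: [0.4, 0.9, 0.5]
opening: 51.2
gripper_force: 0.0
```

>>> {"op": "carry_out", "data": {"deltas": [{"dx": 0.014, "dy": 0.003, "dz": 0.03, "rx": 0, "ry": 0, "rz": 0, "gripper": 0.6}, {"dx": 0.014, "dy": 0.003, "dz": 0.03, "rx": 0, "ry": 0, "rz": 0, "gripper": 0.6}, {"dx": 0.014, "dy": 0.003, "dz": 0.03, "rx": 0, "ry": 0, "rz": 0, "gripper": 0.6}, {"dx": 0.014, "dy": 0.003, "dz": 0.03, "rx": 0, "ry": 0, "rz": 0, "gripper": 0.6}, {"dx": 0.005, "dy": 0, "dz": 0.03, "rx": 0, "ry": 0, "rz": 0, "gripper": 0.6}]}}

```text
t: 8.97
eef_pos: [687.0, -8.7, 404.2]
orientation: [0.969, 0.119, -0.214, 0.026]
ft_force: [0.4, 0.6, 0.4]
opening: 51.1
gripper_force: 0.0
```

```bash
python3 - <<'E'
from chk import *
s=env.state(); print(s["t"],s["eef_pos"].round(1),s["q"].round(2),s["opening"])
a,D1=env.capture("scene"); b,D2=env.capture("top")
for n,im,D in(("scene",a,D1),("top",b,D2)):
    P=cloud(cam(n),D); m=np.all((P>[420,-150,150])&(P<[620,60,195]),-1); Q=P[m]
    if len(Q)>20:
        c,d,t,e=cyl(Q,4,[0,1,0]); print(n,len(Q),c.round(1),d.round(3),(c+d*t[0]).round(1),(c+d*t[1]).round(1),e)
cv2.imwrite("pics/c.png",cv2.resize(np.hstack([a[180:340,200:420,::-1],b[160:320,280:500,::-1]]),(792,288),interpolation=cv2.INTER_CUBIC))
E
```

```text
8.9667 [687.   -8.7 404.2] [-0.45  0.71  0.66  1.38 -0.24  1.59 -1.11] 51.126261498491935
scene 159 [531.8 -78.7 175.5] [-0.247  0.964  0.099] [ 542.2 -119.4  171.3] [519.2 -29.6 180.6] 1.687413927656805
top 226 [521.5 -44.9 177.9] [-0.234  0.972  0.03 ] [ 538.4 -115.1  175.7] [505.6  21.1 179.9] 1.1363394610917175
```

View pics/c.png

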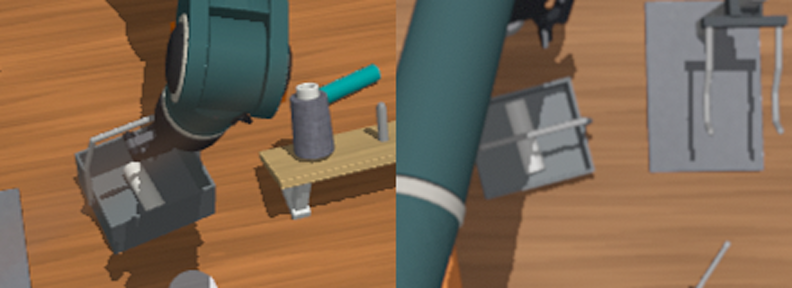

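The tube lies flat in the bin (right panel 527,140) and the bin hasn't moved. Now to the handle.

>>> {"op": "carry_out", "data": {"deltas": [{"dx": -0.0097, "dy": -0.0022, "dz": 0.005, "rx": 1.49, "ry": -6.07, "rz": 0, "gripper": 0.6}, {"dx": -0.0097, "dy": -0.0022, "dz": 0.005, "rx": 1.49, "ry": -6.07, "rz": 0, "gripper": 0.6}, {"dx": -0.0097, "dy": -0.0022, "dz": 0.005, "rx": 1.49, "ry": -6.07, "rz": 0, "gripper": 0.6}, {"dx": -0.0097, "dy": -0.0022, "dz": 0.005, "rx": 1.49, "ry": -6.07, "rz": 0, "gripper": 0.6}, {"dx": -0.0097, "dy": -0.0022, "dz": 0, "rx": 0, "ry": 0, "rz": 6.92, "gripper": 0.6}]}}

```text
t: 9.48
eef_pos: [636.0, -21.8, 423.6]
orientation: [0.984, 0.18, 0.003, -0.0]
ft_force: [0.0, -2.0, 0.3]
opening: 51.8
gripper_force: 0.0
```

>>> {"op": "carry_out", "data": {"deltas": [{"dx": -0.0097, "dy": -0.0022, "dz": 0, "rx": 0, "ry": 0, "rz": 6.92, "gripper": 0.6}, {"dx": -0.0097, "dy": -0.0022, "dz": 0, "rx": 0, "ry": 0, "rz": 6.92, "gripper": 0.6}, {"dx": -0.0097, "dy": -0.0022, "dz": 0, "rx": 0, "ry": 0, "rz": 6.92, "gripper": 0.6}, {"dx": -0.0097, "dy": -0.0022, "dz": 0, "rx": 0, "ry": 0, "rz": 6.92, "gripper": 0.6}, {"dx": -0.0097, "dy": -0.0022, "dz": 0, "rx": 0, "ry": 0, "rz": 6.92, "gripper": 0.6}]}}

```text
t: 9.9
eef_pos: [588.0, -32.0, 422.1]
orientation: [0.884, 0.467, -0.0, 0.0]
ft_force: [-0.3, -0.3, 0.2]
opening: 51.4
gripper_force: 0.0
```

>>> {"op": "carry_out", "data": {"deltas": [{"dx": -0.0097, "dy": -0.0022, "dz": 0, "rx": 0, "ry": 0, "rz": 6.92, "gripper": 0.6}, {"dx": -0.0097, "dy": -0.0022, "dz": 0, "rx": 0, "ry": 0, "rz": 6.92, "gripper": 0.6}, {"dx": -0.0097, "dy": -0.0022, "dz": 0, "rx": 0, "ry": 0, "rz": 6.92, "gripper": 0.6}, {"dx": -0.0097, "dy": -0.0022, "dz": 0, "rx": 0, "ry": 0, "rz": 6.92, "gripper": 0.6}, {"dx": -0.0097, "dy": -0.0022, "dz": 0, "rx": 0, "ry": 0, "rz": 6.92, "gripper": 0.6}]}}

```text
t: 10.32
eef_pos: [539.5, -43.1, 422.0]
orientation: [0.705, 0.709, -0.0, 0.0]
ft_force: [0.3, -0.2, 0.6]
opening: 51.7
gripper_force: 0.0
```

>>> {"op": "carry_out", "data": {"deltas": [{"dx": -0.0097, "dy": -0.0022, "dz": 0, "rx": 0, "ry": 0, "rz": 6.92, "gripper": 0.6}, {"dx": -0.0097, "dy": -0.0022, "dz": 0, "rx": 0, "ry": 0, "rz": 6.92, "gripper": 0.6}, {"dx": 0, "dy": 0, "dz": 0, "rx": 0, "ry": 0, "rz": 0, "gripper": 0.6}, {"dx": 0, "dy": 0, "dz": 0, "rx": 0, "ry": 0, "rz": 0, "gripper": 0.6}, {"dx": 0, "dy": 0, "dz": 0, "rx": 0, "ry": 0, "rz": 0, "gripper": 0.6}]}}

```text
t: 10.73
eef_pos: [521.2, -47.2, 422.0]
orientation: [0.618, 0.786, 0.0, 0.0]
ft_force: [0.4, 0.2, 0.0]
opening: 51.3
gripper_force: 0.0
```

```bash
python3 - <<'E'
from fit import *
s=env.state(); M=R.from_quat(s["orientation"]).as_matrix(); p=s["eef_pos"]; print(s["t"],p.round(1),s["q"].round(2),M.round(3).tolist(),"grasp",(p+155*M[:,2]).round(1))
im,D=env.capture("wrist"); P=cloud(cam("wrist"),D)
m=np.all((P>[440,-150,160])&(P<[620,60,192]),-1); Q=P[m]; print(len(Q))
c,d,t,e=cyl(Q,4,[-.24,.97,0]); print(c.round(1),d.round(3),(c+d*t[0]).round(1),(c+d*t[1]).round(1),e)
E
```

```text
10.7333 [521.2 -47.2 422. ] [-0.3   0.23  0.38  1.91 -0.1   1.01  0.36] [[-0.236, 0.972, 0.001], [0.972, 0.236, 0.0], [-0.0, 0.001, -1.0]] grasp [521.4 -47.2 267. ]
2661
[521.8 -37.4 174.3] [-0.242  0.97  -0.002] [ 540.1 -110.7  174.4] [507.4  20.4 174.2] 0.3189010322957193
```

>>> {"op": "carry_out", "data": {"deltas": [{"dx": 0.001, "dy": 0.001, "dz": -0.025, "rx": 0, "ry": 0, "rz": 0, "gripper": 0.6}, {"dx": 0.001, "dy": 0, "dz": -0.025, "rx": 0, "ry": 0, "rz": 0, "gripper": 0.6}, {"dx": 0, "dy": 0, "dz": -0.025, "rx": 0, "ry": 0, "rz": 0, "gripper": 0.6}, {"dx": 0, "dy": 0, "dz": -0.017, "rx": 0, "ry": 0, "rz": 0, "gripper": 0.6}, {"dx": 0, "dy": 0, "dz": 0, "rx": 0, "ry": 0, "rz": 0, "gripper": 0.6}]}}

```text
t: 11.2
eef_pos: [522.0, -45.6, 326.2]
orientation: [0.617, 0.787, -0.002, -0.002]
ft_force: [-1.0, -0.0, -1.1]
opening: 51.7
gripper_force: 0.0
```

>>> {"op": "carry_out", "data": {"deltas": [{"dx": 0, "dy": 0, "dz": 0, "rx": 0, "ry": 0, "rz": 0, "gripper": 0}, {"dx": 0, "dy": 0, "dz": 0, "rx": 0, "ry": 0, "rz": 0, "gripper": 0}, {"dx": 0, "dy": 0, "dz": 0, "rx": 0, "ry": 0, "rz": 0, "gripper": 0}, {"dx": 0, "dy": 0, "dz": 0, "rx": 0, "ry": 0, "rz": 0, "gripper": 0}, {"dx": 0, "dy": 0, "dz": 0, "rx": 0, "ry": 0, "rz": 0, "gripper": 0}], "force": 70}}

```text
t: 11.62
eef_pos: [523.0, -46.4, 330.9]
orientation: [0.617, 0.787, 0.0, 0.0]
ft_force: [-2.3, -0.6, 5.9]
opening: 5.6
gripper_force: 68.5
```

>>> {"op": "carry_out", "data": {"deltas": [{"dx": 0, "dy": 0, "dz": 0.01, "rx": 0, "ry": 0, "rz": 0, "gripper": 0}, {"dx": 0, "dy": 0, "dz": 0.015, "rx": 0, "ry": 0, "rz": 0, "gripper": 0}, {"dx": 0, "dy": 0, "dz": 0.015, "rx": 0, "ry": 0, "rz": 0, "gripper": 0}, {"dx": 0, "dy": 0, "dz": 0, "rx": 0, "ry": 0, "rz": 0, "gripper": 0}, {"dx": 0, "dy": 0, "dz": 0, "rx": 0, "ry": 0, "rz": 0, "gripper": 0}]}}

```text
t: 12.03
eef_pos: [522.9, -46.1, 370.4]
orientation: [0.617, 0.787, 0.001, 0.001]
ft_force: [-0.8, 0.0, -3.7]
opening: 5.4
gripper_force: 68.5
```

>>> {"op": "carry_out", "data": {"deltas": [{"dx": 0, "dy": 0, "dz": 0.015, "rx": 0, "ry": 0, "rz": 0, "gripper": 0}, {"dx": 0, "dy": 0, "dz": 0.02, "rx": 0, "ry": 0, "rz": 0, "gripper": 0}, {"dx": 0, "dy": 0, "dz": 0.02, "rx": 0, "ry": 0, "rz": 0, "gripper": 0}, {"dx": -0.004, "dy": -0.009, "dz": 0.011, "rx": 0, "ry": 0, "rz": -1, "gripper": 0}, {"dx": -0.007, "dy": -0.018, "dz": 0, "rx": 0, "ry": 0, "rz": -1, "gripper": 0}]}}

```text
t: 12.45
eef_pos: [512.5, -72.0, 437.1]
orientation: [0.629, 0.777, 0.002, 0.001]
ft_force: [1.4, 0.1, -3.0]
opening: 5.3
gripper_force: 68.5
```

>>> {"op": "carry_out", "data": {"deltas": [{"dx": -0.009, "dy": -0.024, "dz": 0, "rx": 0, "ry": 0, "rz": -1.4, "gripper": 0}, {"dx": -0.009, "dy": -0.024, "dz": 0, "rx": 0, "ry": 0, "rz": -1.4, "gripper": 0}, {"dx": -0.009, "dy": -0.024, "dz": 0, "rx": 0, "ry": 0, "rz": -1.4, "gripper": 0}, {"dx": -0.009, "dy": -0.024, "dz": 0, "rx": 0, "ry": 0, "rz": -1.4, "gripper": 0}, {"dx": -0.009, "dy": -0.024, "dz": 0, "rx": 0, "ry": 0, "rz": -1.4, "gripper": 0}]}}

```text
t: 12.87
eef_pos: [464.5, -195.7, 434.1]
orientation: [0.678, 0.735, -0.001, -0.001]
ft_force: [-0.1, 0.6, -3.4]
opening: 5.5
gripper_force: 68.5
```

>>> {"op": "carry_out", "data": {"deltas": [{"dx": -0.009, "dy": -0.024, "dz": 0, "rx": 0, "ry": 0, "rz": -1.4, "gripper": 0}, {"dx": -0.009, "dy": -0.024, "dz": 0, "rx": 0, "ry": 0, "rz": -1.4, "gripper": 0}, {"dx": -0.009, "dy": -0.024, "dz": 0, "rx": 0, "ry": 0, "rz": -1, "gripper": 0}, {"dx": -0.007, "dy": -0.02, "dz": 0, "rx": 0, "ry": 0, "rz": -0.6, "gripper": 0}, {"dx": -0.003, "dy": -0.012, "dz": 0, "rx": 0, "ry": 0, "rz": -0.4, "gripper": 0}]}}

```text
t: 13.28
eef_pos: [426.5, -300.7, 434.3]
orientation: [0.709, 0.705, -0.001, -0.001]
ft_force: [0.0, -1.2, -3.4]
opening: 5.2
gripper_force: 68.5
```

>>> {"op": "carry_out", "data": {"deltas": [{"dx": 0, "dy": 0, "dz": 0, "rx": 0, "ry": 0, "rz": 0, "gripper": 0}, {"dx": 0, "dy": 0, "dz": 0, "rx": 0, "ry": 0, "rz": 0, "gripper": 0}, {"dx": 0, "dy": 0, "dz": 0, "rx": 0, "ry": 0, "rz": 0, "gripper": 0}]}}

```text
t: 13.53
eef_pos: [429.9, -296.2, 434.9]
orientation: [0.707, 0.708, 0.0, -0.001]
ft_force: [-0.0, 0.8, -3.7]
opening: 5.3
gripper_force: 68.5
```

```bash
python3 - <<'E'
from fit import *
s=env.state(); M=R.from_quat(s["orientation"]).as_matrix(); p=s["eef_pos"]; print(s["t"],p.round(1),s["ft_force"].round(2),s["q"].round(2),M.round(3).tolist())
for n in("scene","top"):
    im,D=env.capture(n); P=cloud(cam(n),D); np.savez(n+"1.npz",im=im,D=D)
    m=np.all((P>p+[-60,-85,-171])&(P<p+[60,85,-140]),-1); Q=P[m]; print(n,len(Q))
    if len(Q)>20:
        c,d,t,e=cyl(Q,4,[0,1,0]); print(c.round(1),d.round(3),(c+d*t[0]).round(1),(c+d*t[1]).round(1),e)
    if n=="scene": a=im[180:400,100:340,::-1]
    else: b=im[130:350,370:610,::-1]
cv2.imwrite("pics/d.png",cv2.resize(np.hstack([a,b]),(800,367),interpolation=cv2.INTER_CUBIC))
E
```

```text
13.5333 [ 429.9 -296.2  434.9] [-0.03  0.79 -3.66] [ 0.05  0.23  0.58  1.91 -0.15  1.04  0.69] [[-0.001, 1.0, -0.001], [1.0, 0.001, 0.001], [0.001, -0.001, -1.0]]
scene 297
[ 434.4 -289.4  279.5] [-0.001  1.     0.006] [ 434.5 -365.7  279. ] [ 434.3 -224.3  279.9] 2.688647077786685
top 153
[ 428.7 -260.7  280.2] [ 0.032  0.998 -0.058] [ 427.8 -287.2  281.8] [ 429.9 -223.   278. ] 1.2655800004630087
```

View pics/d.png

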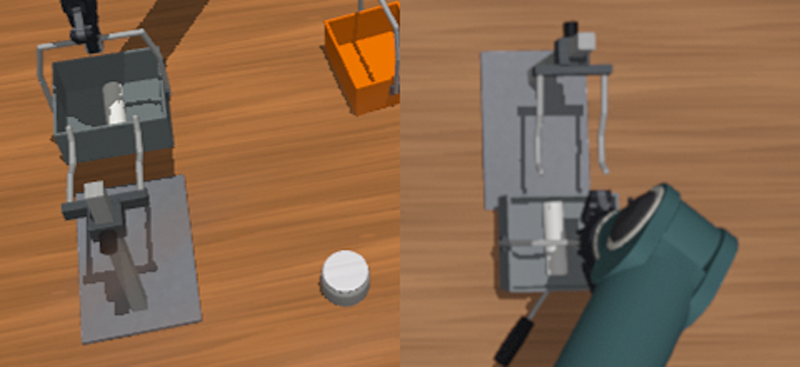

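The bin hangs level from the gripper with the tube inside (left panel 115,100). It's in front of the prongs, which will pass between the bar and the rim. Moving forward over the pocket.

>>> {"op": "carry_out", "data": {"deltas": [{"dx": 0.01, "dy": 0, "dz": 0, "rx": 0, "ry": 0, "rz": 0, "gripper": 0}, {"dx": 0.018, "dy": 0, "dz": 0, "rx": 0, "ry": 0, "rz": 0, "gripper": 0}, {"dx": 0.02, "dy": 0, "dz": 0, "rx": 0, "ry": 0, "rz": 0, "gripper": 0}, {"dx": 0.02, "dy": -0.001, "dz": 0, "rx": 0, "ry": 0, "rz": 0, "gripper": 0}, {"dx": 0.02, "dy": 0, "dz": 0, "rx": 0, "ry": 0, "rz": 0, "gripper": 0}]}}

```text
t: 14.05
eef_pos: [519.9, -297.1, 435.6]
orientation: [0.706, 0.708, 0.0, 0.0]
ft_force: [0.1, -0.9, -2.4]
opening: 5.5
gripper_force: 68.5
```

>>> {"op": "carry_out", "data": {"deltas": [{"dx": 0.018, "dy": 0, "dz": 0, "rx": 0, "ry": 0, "rz": 0, "gripper": 0}, {"dx": 0.01, "dy": 0, "dz": 0, "rx": 0, "ry": 0, "rz": 0, "gripper": 0}, {"dx": 0.003, "dy": 0, "dz": 0, "rx": 0, "ry": 0, "rz": 0, "gripper": 0}, {"dx": 0, "dy": 0, "dz": 0, "rx": 0, "ry": 0, "rz": 0, "gripper": 0}, {"dx": 0, "dy": 0, "dz": 0, "rx": 0, "ry": 0, "rz": 0, "gripper": 0}]}}

```text
t: 14.47
eef_pos: [548.2, -298.2, 435.4]
orientation: [0.707, 0.707, -0.0, -0.0]
ft_force: [-1.2, -0.6, -3.2]
opening: 5.6
gripper_force: 68.5
```

>>> {"op": "carry_out", "data": {"deltas": [{"dx": 0, "dy": 0, "dz": -0.01, "rx": 0, "ry": 0, "rz": 0, "gripper": 0}, {"dx": 0, "dy": 0, "dz": -0.012, "rx": 0, "ry": 0, "rz": 0, "gripper": 0}, {"dx": 0, "dy": 0, "dz": -0.012, "rx": 0, "ry": 0, "rz": 0, "gripper": 0}, {"dx": 0, "dy": 0, "dz": -0.012, "rx": 0, "ry": 0, "rz": 0, "gripper": 0}, {"dx": 0, "dy": 0, "dz": -0.006, "rx": 0, "ry": 0, "rz": 0, "gripper": 0}]}}

```text
t: 14.88
eef_pos: [548.1, -297.7, 380.9]
orientation: [0.707, 0.707, -0.001, -0.002]
ft_force: [-1.0, 0.8, -3.4]
opening: 5.3
gripper_force: 68.5
```

>>> {"op": "carry_out", "data": {"deltas": [{"dx": 0, "dy": 0, "dz": -0.002, "rx": 0, "ry": 0, "rz": 0, "gripper": 0}, {"dx": 0, "dy": 0, "dz": 0, "rx": 0, "ry": 0, "rz": 0, "gripper": 0}, {"dx": 0, "dy": 0, "dz": 0, "rx": 0, "ry": 0, "rz": 0, "gripper": 0}]}}

```text
t: 15.13
eef_pos: [549.0, -298.3, 381.9]
orientation: [0.707, 0.707, -0.0, 0.0]
ft_force: [1.0, -0.3, -3.6]
opening: 5.2
gripper_force: 68.5
```

```bash
python3 - <<'E'
from fit import *
s=env.state(); p=s["eef_pos"]; print(s["t"],p.round(1),s["ft_force"].round(2),s["wrist_torque"].round(2))
a,D=env.capture("scene"); b,_=env.capture("top")
cv2.imwrite("pics/e.png",cv2.resize(np.hstack([a[180:400,80:320,::-1],b[130:350,370:610,::-1]]),(800,367),interpolation=cv2.INTER_CUBIC))
P=cloud(cam("scene"),D); m=np.all((P>p+[-60,-85,-171])&(P<p+[20,85,-145]),-1); Q=P[m]; print(len(Q),np.median(Q,0).round(1))
E
```

```text
15.1333 [ 549.  -298.3  381.9] [ 1.01 -0.3  -3.6 ] [-0.02 -0.02  0.01]
329 [ 550.5 -288.1  227.3]
```

View pics/e.png

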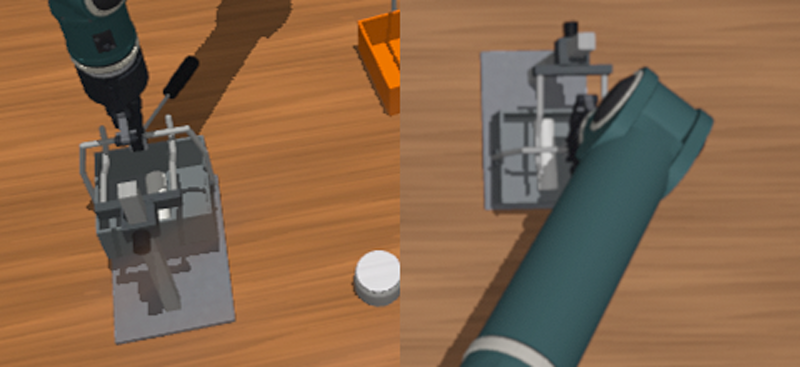

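The prongs pass between the bar and the rim, and the bar lies behind the upturned tips. Now I'll feel downwards.

>>> {"op": "carry_out", "data": {"deltas": [{"dx": 0, "dy": 0, "dz": -0.003, "rx": 0, "ry": 0, "rz": 0, "gripper": 0}, {"dx": 0, "dy": 0, "dz": -0.003, "rx": 0, "ry": 0, "rz": 0, "gripper": 0}, {"dx": 0, "dy": 0, "dz": -0.002, "rx": 0, "ry": 0, "rz": 0, "gripper": 0}, {"dx": 0, "dy": 0, "dz": 0, "rx": 0, "ry": 0, "rz": 0, "gripper": 0}, {"dx": 0, "dy": 0, "dz": 0, "rx": 0, "ry": 0, "rz": 0, "gripper": 0}]}}

```text
t: 15.65
eef_pos: [548.8, -298.1, 373.5]
orientation: [0.707, 0.707, -0.0, -0.0]
ft_force: [-0.9, -0.2, -3.6]
opening: 5.2
gripper_force: 68.5
```

>>> {"op": "carry_out", "data": {"deltas": [{"dx": 0, "dy": 0, "dz": -0.001, "rx": 0, "ry": 0, "rz": 0, "gripper": 0}, {"dx": 0, "dy": 0, "dz": -0.001, "rx": 0, "ry": 0, "rz": 0, "gripper": 0}, {"dx": 0, "dy": 0, "dz": 0, "rx": 0, "ry": 0, "rz": 0, "gripper": 0}, {"dx": 0, "dy": 0, "dz": 0, "rx": 0, "ry": 0, "rz": 0, "gripper": 0}]}}

```text
t: 15.98
eef_pos: [548.8, -298.1, 371.6]
orientation: [0.707, 0.707, -0.0, -0.0]
ft_force: [0.6, 0.1, -2.4]
opening: 5.3
gripper_force: 68.5
```

>>> {"op": "carry_out", "data": {"deltas": [{"dx": 0, "dy": 0, "dz": -0.001, "rx": 0, "ry": 0, "rz": 0, "gripper": 0}, {"dx": 0, "dy": 0, "dz": 0, "rx": 0, "ry": 0, "rz": 0, "gripper": 0}, {"dx": 0, "dy": 0, "dz": 0, "rx": 0, "ry": 0, "rz": 0, "gripper": 0}]}}

```text
t: 16.23
eef_pos: [548.8, -298.2, 370.6]
orientation: [0.707, 0.707, -0.0, -0.0]
ft_force: [0.1, -0.9, -3.3]
opening: 5.2
gripper_force: 68.5
```

>>> {"op": "carry_out", "data": {"deltas": [{"dx": 0, "dy": 0, "dz": -0.001, "rx": 0, "ry": 0, "rz": 0, "gripper": 0}, {"dx": 0, "dy": 0, "dz": 0, "rx": 0, "ry": 0, "rz": 0, "gripper": 0}, {"dx": 0, "dy": 0, "dz": 0, "rx": 0, "ry": 0, "rz": 0, "gripper": 0}]}}

```text
t: 16.48
eef_pos: [548.8, -298.2, 369.6]
orientation: [0.707, 0.707, -0.0, -0.0]
ft_force: [-1.2, -0.3, -2.9]
opening: 5.3
gripper_force: 68.5
```

>>> {"op": "carry_out", "data": {"deltas": [{"dx": 0, "dy": 0, "dz": -0.001, "rx": 0, "ry": 0, "rz": 0, "gripper": 0}, {"dx": 0, "dy": 0, "dz": 0, "rx": 0, "ry": 0, "rz": 0, "gripper": 0}, {"dx": 0, "dy": 0, "dz": 0, "rx": 0, "ry": 0, "rz": 0, "gripper": 0}]}}

```text
t: 16.73
eef_pos: [548.8, -298.1, 368.6]
orientation: [0.707, 0.707, -0.0, -0.0]
ft_force: [-0.1, -0.3, -2.5]
opening: 5.4
gripper_force: 68.5
```

>>> {"op": "carry_out", "data": {"deltas": [{"dx": 0, "dy": 0, "dz": -0.001, "rx": 0, "ry": 0, "rz": 0, "gripper": 0}, {"dx": 0, "dy": 0, "dz": 0, "rx": 0, "ry": 0, "rz": 0, "gripper": 0}, {"dx": 0, "dy": 0, "dz": 0, "rx": 0, "ry": 0, "rz": 0, "gripper": 0}]}}

```text
t: 16.98
eef_pos: [548.8, -298.1, 367.6]
orientation: [0.707, 0.707, -0.0, -0.0]
ft_force: [-0.5, 0.4, -3.4]
opening: 5.6
gripper_force: 68.5
```

>>> {"op": "carry_out", "data": {"deltas": [{"dx": 0, "dy": 0, "dz": 0, "rx": 0, "ry": 0, "rz": 0, "gripper": 0}]}}

```text
t: 17.07
eef_pos: [548.8, -298.2, 367.7]
orientation: [0.707, 0.707, -0.0, 0.0]
ft_force: [-0.0, -0.7, -4.2]
opening: 5.3
gripper_force: 68.5
```

>>> {"op": "carry_out", "data": {"deltas": [{"dx": 0, "dy": 0, "dz": -0.001, "rx": 0, "ry": 0, "rz": 0, "gripper": 0}, {"dx": 0, "dy": 0, "dz": 0, "rx": 0, "ry": 0, "rz": 0, "gripper": 0}, {"dx": 0, "dy": 0, "dz": 0, "rx": 0, "ry": 0, "rz": 0, "gripper": 0}]}}

```text
t: 17.32
eef_pos: [548.9, -298.2, 366.7]
orientation: [0.707, 0.707, -0.0, 0.0]
ft_force: [0.4, -0.2, -2.9]
opening: 5.5
gripper_force: 68.5
```

>>> {"op": "carry_out", "data": {"deltas": [{"dx": 0, "dy": 0, "dz": -0.001, "rx": 0, "ry": 0, "rz": 0, "gripper": 0}, {"dx": 0, "dy": 0, "dz": 0, "rx": 0, "ry": 0, "rz": 0, "gripper": 0}, {"dx": 0, "dy": 0, "dz": 0, "rx": 0, "ry": 0, "rz": 0, "gripper": 0}]}}

```text
t: 17.57
eef_pos: [548.9, -298.2, 366.4]
orientation: [0.707, 0.707, 0.0, 0.0]
ft_force: [-2.2, 0.5, 3.5]
opening: 5.4
gripper_force: 69.2
```

The force went from -3.5 N to +3.5 N, so the prongs carry the bin. Releasing.

>>> {"op": "carry_out", "data": {"deltas": [{"dx": 0, "dy": 0, "dz": 0, "rx": 0, "ry": 0, "rz": 0, "gripper": 0}, {"dx": 0, "dy": 0, "dz": 0, "rx": 0, "ry": 0, "rz": 0, "gripper": 0.15}, {"dx": 0, "dy": 0, "dz": 0, "rx": 0, "ry": 0, "rz": 0, "gripper": 0.3}, {"dx": 0, "dy": 0, "dz": 0, "rx": 0, "ry": 0, "rz": 0, "gripper": 0.5}, {"dx": 0, "dy": 0, "dz": 0, "rx": 0, "ry": 0, "rz": 0, "gripper": 0.5}]}}

```text
t: 17.98
eef_pos: [548.9, -298.2, 365.5]
orientation: [0.707, 0.707, -0.0, 0.0]
ft_force: [0.1, 0.4, -0.1]
opening: 42.4
gripper_force: 0.0
```

>>> {"op": "carry_out", "data": {"deltas": [{"dx": 0, "dy": 0, "dz": 0.005, "rx": 0, "ry": 0, "rz": 0, "gripper": 0.5}, {"dx": 0, "dy": 0, "dz": 0.015, "rx": 0, "ry": 0, "rz": 0, "gripper": 0.5}, {"dx": 0, "dy": 0, "dz": 0.03, "rx": 0, "ry": 0, "rz": 0, "gripper": 0.5}, {"dx": 0, "dy": 0, "dz": 0.03, "rx": 0, "ry": 0, "rz": 0, "gripper": 0.5}, {"dx": 0, "dy": 0, "dz": 0.03, "rx": 0, "ry": 0, "rz": 0, "gripper": 0.5}]}}

```text
t: 18.4
eef_pos: [548.6, -298.2, 477.1]
orientation: [0.707, 0.707, -0.0, -0.0]
ft_force: [1.0, -0.4, -0.4]
opening: 42.6
gripper_force: 0.0
```

>>> {"op": "carry_out", "data": {"deltas": [{"dx": -0.03, "dy": 0.01, "dz": 0.02, "rx": 0, "ry": 0, "rz": 0, "gripper": 0.5}, {"dx": -0.03, "dy": 0.03, "dz": 0, "rx": 0, "ry": 0, "rz": 0, "gripper": 0.5}, {"dx": -0.02, "dy": 0.03, "dz": 0, "rx": 0, "ry": 0, "rz": 0, "gripper": 0.5}, {"dx": 0, "dy": 0.03, "dz": 0, "rx": 0, "ry": 0, "rz": 0, "gripper": 0.5}, {"dx": 0, "dy": 0, "dz": 0, "rx": 0, "ry": 0, "rz": 0, "gripper": 0.5}]}}

```text
t: 18.82
eef_pos: [468.9, -193.7, 496.3]
orientation: [0.705, 0.71, 0.002, -0.001]
ft_force: [1.1, 0.6, 0.3]
opening: 42.7
gripper_force: 0.0
```

```bash
python3 - <<'E'
from fit import *
s=env.state(); print(s["t"],s["eef_pos"].round(1),s["ft_force"].round(1))
a,D=env.capture("scene"); b,_=env.capture("top")
P=cloud(cam("scene"),D); m=np.all((P>[520,-390,206])&(P<[580,-200,222]),-1)&((P[...,1]>-250)|((P[...,1]>-330)&(P[...,1]<-265))|(P[...,1]<-346)); Q=P[m]; print(len(Q),np.median(Q,0).round(1))
cv2.imwrite("pics/f.png",cv2.resize(np.hstack([a[180:400,80:320,::-1],b[130:350,370:610,::-1]]),(800,367),interpolation=cv2.INTER_CUBIC))
E
```

```text
18.8167 [ 468.9 -193.7  496.3] [1.1 0.6 0.3]
199 [ 550.4 -296.8  214.3]
```

View pics/f.png

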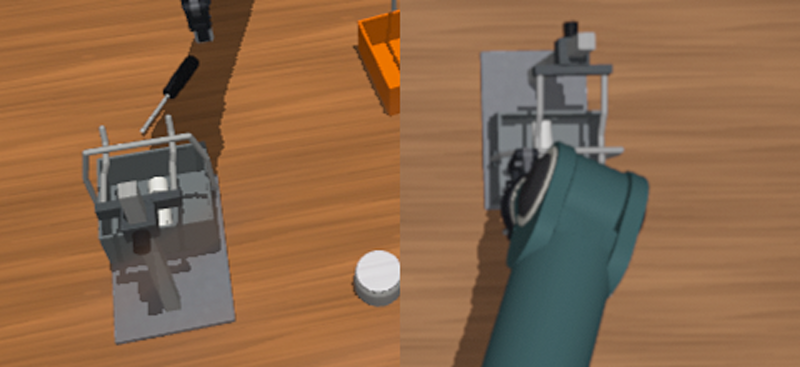

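The bin hangs by its bar over both prongs (left panel 100,150 and 172,142) with the tube inside, and the gripper is clear. I'll let it settle briefly, then hand in.

>>> {"op": "carry_out", "data": {"deltas": [{"dx": 0, "dy": 0, "dz": 0, "rx": 0, "ry": 0, "rz": 0, "gripper": 0.5}, {"dx": 0, "dy": 0, "dz": 0, "rx": 0, "ry": 0, "rz": 0, "gripper": 0.5}, {"dx": 0, "dy": 0, "dz": 0, "rx": 0, "ry": 0, "rz": 0, "gripper": 0.5}, {"dx": 0, "dy": 0, "dz": 0, "rx": 0, "ry": 0, "rz": 0, "gripper": 0.5}, {"dx": 0, "dy": 0, "dz": 0, "rx": 0, "ry": 0, "rz": 0, "gripper": 0.5}]}}

```text
t: 19.33
eef_pos: [469.4, -199.3, 495.5]
orientation: [0.707, 0.707, -0.0, -0.0]
ft_force: [0.7, -0.4, -0.6]
opening: 42.5
gripper_force: 0.0
```

```bash
python3 -c "
from station import env
print(env.hand_in())"
```

```text
the job is handed in; nothing more can be done
None
```

The job is handed in (no verdict shown): the bare tube is in the grey bin, and the bin hangs by its handle on both prongs, released only once the prongs carried it, at about 19 s of the 64 s limit.

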